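Turn round the order of stripped shaft parts

TASK

The four gearbox-shaft parts stand on the dark steel strip rack in the order they came off; for reassembly, move them to the four pegs of the empty plywood build rack in the reverse order, so that the row reads backwards: seen from one side of the table, the part at the left end of the strip rack goes to the right end of the build rack, the second from the left to second from the right, and so on. Each part must sit flat at the bottom of its own peg, with the peg through its bore.

Things in the scene. Friction and masses are not known exactly. Their poses are not given: they have to be found in the camera images.
- gear_center (a point): Spur gear, bright steel, 24 teeth, 58 mm over the tooth tips, 24 mm high, with an upright bore 26 mm wide right through. Loose, about 0.17 to 0.5 kg. The point is its centre, half-way up; its z axis is the bore's axis. At the start it stands on peg_gear, up to 4 mm off the peg's axis.
- bearing_center (a point): Ball bearing, smooth bright round ring with a dark seal, 52 mm outside diameter, 24 mm high, with an upright bore 26 mm wide right through. Loose, about 0.17 to 0.5 kg. The point is its centre, half-way up; its z axis is the bore's axis. At the start it stands on peg_bearing, up to 4 mm off the peg's axis.
- sleeve_center (a point): Plain steel tube, the narrowest and tallest of the four, 40 mm outside diameter, 42 mm high, with an upright bore 26 mm wide right through. Loose, about 0.17 to 0.5 kg. The point is its centre, half-way up; its z axis is the bore's axis. At the start it stands on peg_sleeve, up to 4 mm off the peg's axis.
- nut_center (a point): Big hexagon shaft nut, dark steel, 46 mm across flats (53 mm across corners); at the start jaws closing across the strip rack (its x) meet flats within 0.1 rad, 28 mm high, with an upright bore 26 mm wide right through. Loose, about 0.17 to 0.5 kg. The point is its centre, half-way up; its z axis is the bore's axis. At the start it stands on peg_nut, up to 4 mm off the peg's axis.
- strip_rack: Start rack: fixed dark steel board, 76 mm (x) by 300 mm (y) by 12 mm thick; origin at the centre of its underside, on the table. Its four pegs stand in a row along its y, at -112.5, -37.5, 37.5 and 112.5 mm, x = 0. Both racks lie within 0.18 rad of the robot's left-right line, their y axes both roughly world +y, one rack nearer the robot, one farther (which varies).
- peg_gear: The strip-rack peg on which the gear stands at the start: an upright steel pin 8 mm in diameter with a tapered top, standing 20 mm above a black foot disc 44 mm wide and 3 mm thick. Fixed; which of the four places it has varies. Origin at the centre of the disc's underside, 12 mm above the table.
- peg_bearing: The strip-rack peg on which the bearing stands at the start: an upright steel pin 8 mm in diameter with a tapered top, standing 20 mm above a black foot disc 44 mm wide and 3 mm thick. Fixed; which of the four places it has varies. Origin at the centre of the disc's underside, 12 mm above the table.
- peg_sleeve: The strip-rack peg on which the sleeve stands at the start: an upright steel pin 8 mm in diameter with a tapered top, standing 20 mm above a black foot disc 44 mm wide and 3 mm thick. Fixed; which of the four places it has varies. Origin at the centre of the disc's underside, 12 mm above the table.
- peg_nut: The strip-rack peg on which the nut stands at the start: an upright steel pin 8 mm in diameter with a tapered top, standing 20 mm above a black foot disc 44 mm wide and 3 mm thick. Fixed; which of the four places it has varies. Origin at the centre of the disc's underside, 12 mm above the table.
- build_rack: Target rack: fixed plywood board of the same size, empty at the start; origin at the centre of its underside, on the table. Four pegs at y = -112.5, -37.5, 37.5, 112.5 mm, x = 0, made like the strip rack's: parts rest on the foot disc's top, 15 mm above the table; the 8 mm pin's top is at 35 mm. A part's bore has 9 mm of play to each side on the pin.
Mind the look-alikes: they are no part of the job. What is shaped like the part that bears sleeve_center but green, orange or turquoise is not meant.

How it is judged:
At the end, for the whole second after the job is handed in: Each part is on the build-rack peg that mirrors its starting place (y on the strip rack, -y on the build rack): centre within 11 mm of the peg's axis along and across the rack, height within 4 mm of fully seated, upright within 0.12 rad, released and at rest (under 0.02 m/s) (((y of peg_gear in the frame of strip_rack between -0.1275 and -0.0975 m and y of gear_center in the frame of build_rack between 0.1015 and 0.1235 m) or (y of peg_gear in the frame of strip_rack between -0.0525 and -0.0225 m and y of gear_center in the frame of build_rack between 0.0265 and 0.0485 m) or (y of peg_gear in the frame of strip_rack between 0.0225 and 0.0525 m and y of gear_center in the frame of build_rack between -0.0485 and -0.0265 m) or (y of peg_gear in the frame of strip_rack between 0.0975 and 0.1275 m and y of gear_center in the frame of build_rack between -0.1235 and -0.1015 m)) and x of gear_center in the frame of build_rack between -0.011 and 0.011 m and z of gear_center in the frame of build_rack between 0.023 and 0.031 m and angle between each of gear_center, bearing_center, sleeve_center, nut_center's own z axis and vertical below 0.12 rad and linear speed of each of gear, bearing, sleeve, nut below 0.02 m/s and ((y of peg_bearing in the frame of strip_rack between -0.1275 and -0.0975 m and y of bearing_center in the frame of build_rack between 0.1015 and 0.1235 m) or (y of peg_bearing in the frame of strip_rack between -0.0525 and -0.0225 m and y of bearing_center in the frame of build_rack between 0.0265 and 0.0485 m) or (y of peg_bearing in the frame of strip_rack between 0.0225 and 0.0525 m and y of bearing_center in the frame of build_rack between -0.0485 and -0.0265 m) or (y of peg_bearing in the frame of strip_rack between 0.0975 and 0.1275 m and y of bearing_center in the frame of build_rack between -0.1235 and -0.1015 m)) and x of bearing_center in the frame of build_rack between -0.011 and 0.011 m and z of bearing_center in the frame of build_rack between 0.023 and 0.031 m and ((y of peg_sleeve in the frame of strip_rack between -0.1275 and -0.0975 m and y of sleeve_center in the frame of build_rack between 0.1015 and 0.1235 m) or (y of peg_sleeve in the frame of strip_rack between -0.0525 and -0.0225 m and y of sleeve_center in the frame of build_rack between 0.0265 and 0.0485 m) or (y of peg_sleeve in the frame of strip_rack between 0.0225 and 0.0525 m and y of sleeve_center in the frame of build_rack between -0.0485 and -0.0265 m) or (y of peg_sleeve in the frame of strip_rack between 0.0975 and 0.1275 m and y of sleeve_center in the frame of build_rack between -0.1235 and -0.1015 m)) and x of sleeve_center in the frame of build_rack between -0.011 and 0.011 m and z of sleeve_center in the frame of build_rack between 0.032 and 0.04 m and ((y of peg_nut in the frame of strip_rack between -0.1275 and -0.0975 m and y of nut_center in the frame of build_rack between 0.1015 and 0.1235 m) or (y of peg_nut in the frame of strip_rack between -0.0525 and -0.0225 m and y of nut_center in the frame of build_rack between 0.0265 and 0.0485 m) or (y of peg_nut in the frame of strip_rack between 0.0225 and 0.0525 m and y of nut_center in the frame of build_rack between -0.0485 and -0.0265 m) or (y of peg_nut in the frame of strip_rack between 0.0975 and 0.1275 m and y of nut_center in the frame of build_rack between -0.1235 and -0.1015 m)) and x of nut_center in the frame of build_rack between -0.011 and 0.011 m and z of nut_center in the frame of build_rack between 0.025 and 0.033 m); the robot touches nothing.
It also fails if it takes over 80 s, if anything falls off the work surface, if the arm or the gripper's body presses on something with over 40 N, if the wrist force passes 120 N, or if a joint passes its speed limit or range.

ROBOT

A 6-joint arm with a two-finger parallel gripper is mounted at the origin on the work surface. World frame = base frame: x ahead of the robot, y to its left, z up, the work surface at z = 0. Lengths are in m, angles in rad, forces in N, time in s.
With the tool pointing down it reaches from about 0.375 to 0.9 m from the base axis. Payload 3.1 kg.
Tool frame: the origin (TCP) lies on the centre line of the jaws, within the pads' length; the fingertips stand robot.finger_overhang ahead of it and the grasp point (between the pads) lies 2 mm behind it (robot.finger_overhang is the distance from the TCP to the fingertips, in m); z points along the fingers, y is the direction in which the jaws open and shut (so a half turn about z gives the same grasp; the last joint's range is limited). The gripper opens to 87 mm and grips with 3 to 60 N. Pads are 19 mm wide; open, the fingers measure 117 mm over their backs; the gripper's body (75 mm by 190 mm) begins 51 mm behind the grasp point.
Start: joints at [-1.323, 0.527, 1.433, -0, 1.181, -0.178], TCP at [0.258, -0.569, 0.24] pointing down, gripper open.
Joint ranges: [-3.08, 3.08], [-0.75, 2.2], [0.22, 2.44], [-1.43, 4.57], [0, 2.65], [-2.85, 2.85]. Speed limits (rad/s): [2.79, 2.79, 3.14, 3.14, 3.14, 3.14].

INTERFACE

Orientations are given as a unit quaternion [x, y, z, w].
In Python, from rig import robot gives the robot as it stands. The module is installed in compiled form; this text tells all that it offers.
- The arm moves only by the tool step_arm, never from a script. Its arguments are lists of equal length, an entry for each row: "slide": the shift along the tool's x, y, z in mm, a list of three; "twist": the turn about the tool's z in degrees. A call has 1 to 20 rows; each row shifts and turns the commanded pose from where the row before left it, along the tool's axes as they then stand; what a row does not reach is not made up. A row lasts 1/12 s, in which the tool goes at most 41.7 mm and 7.16 degrees, less where a joint would pass 70% of its speed; a pose out of reach is approached as far as the arm can. A call is refused whole if a number of a shift passes 41.7 or a number of a turn 7.16, either way. A call with a gripper value outside its range is refused whole. "jaw" is the finger opening in mm, from 0 to 87, set as the call begins (left out, the last holds). The fingers move at their own pace and stop on an object; "force" is the grip in N (left out, the last holds). Time passes only in rows, so rows that do not move let the fingers close. It gives the time, the measured TCP pose, the force and the opening at its end, in the units of the state.
- robot.get_obs(): the state, without advancing time (a new reading comes with each control period).
- robot.camera(name): name is "scene" or "top" or "wrist"; returns a dict with "color" (480x640x3 uint8, blue, green, red), "depth" (480x640 float32, m along the optical axis (not along the pixel's ray), 0 where there is no reading), "camera_matrix" (3x3 intrinsics, pixels), "origin" and "orientation" of the camera in the world. Camera axes: x right, y down, z forward; pixel columns grow to the right and rows downward; lengths in m; the calibration is good to about 2 mm. The wrist camera is an equidistant fisheye: a pixel r from the principal point sees the ray r / f radians off the axis. A picture is of the moment at which its call begins.
- robot.hand_in(): hands the job in, once; it reports no verdict.
The state is a dict: "time": time; "q": joint angles; "joint_velocities": joint speeds; "joint_torque": joint torques, N m; "position": TCP position; "tool_rot": TCP orientation; "ft_force": force on the tool from outside, world axes, zero at the start; "moment": the same for the moment, N m; "grip_width": finger opening in m.
Only numpy, scipy, OpenCV 4.12 (cv2) and the standard library are available. Lean on these libraries where they do the work, as an engineer would, in place of code of your own. Each camera call takes 0.05 s, during which the arm holds its last target.

## Working session

There is one attempt and no reset: what is moved stays moved. The work goes in short steps, Python scripts to look and compute and a tool call to move; the robot and the scene stay as the last step left them, time stands still between calls to the robot, and variables do not carry over. Pictures are saved under pics/ and viewed, and the job is handed in when it is done.

Besides the shell and the picture viewer there is one more tool, called in YAML: its name, and indented under it one key for each argument. step_arm: Moves the arm, as the interface text tells. Its arguments: {"type":"object","properties":{"slide":{"type":"array","items":{"type":"array","items":{"type":"number"}}},"twist":{"type":"array","items":{"type":"number"}},"jaw":{"type":"number"},"force":{"type":"number"}},"required":["slide","twist"]}

```bash
mkdir -p pics; python3 - <<'E'
from rig import robot
import cv2,numpy as np
print(robot.get_obs(), robot.finger_overhang)
for n in("top","scene"):
    c=robot.camera(n);cv2.imwrite(f"pics/{n}0.png",c["color"]);print(n,c["camera_matrix"],c["origin"],c["orientation"])
    np.savez(f"{n}0.npz",**c)
E
```

```text
{'time': 0.0, 'q': array([-1.32349832e+00,  5.28461920e-01,  1.43391217e+00,  4.13614364e-06,
        1.18139336e+00, -1.78514635e-01]), 'joint_velocities': array([-2.65879004e-04, -8.10770141e-05, -2.07404517e-04,  1.17403649e-03,
       -7.84693832e-04,  2.64002762e-04]), 'joint_torque': array([ 4.93865718e-04, -4.40040386e+01, -1.76590168e+01,  6.33427408e-02,
        5.81970939e-02, -1.71301176e-04]), 'position': array([ 0.25800814, -0.56848952,  0.23857107]), 'tool_rot': array([ 9.77420522e-01,  2.11300595e-01, -3.54787438e-05, -1.08681853e-03]), 'ft_force': array([-0.10767207, -0.16424229, -0.00702812]), 'moment': array([-0.00957347,  0.00225883, -0.04230723]), 'grip_width': 0.08731877756833127} 0.017
top [[521.68292368   0.         311.8437979 ]
 [  0.         521.68292368 238.75599451]
 [  0.           0.           1.        ]] [ 0.4586027  -0.03631682  0.82376039] [-0.6975857   0.71526209 -0.03231356  0.02702152]
scene [[577.11649031   0.         316.62678581]
 [  0.         577.11649031 244.62652904]
 [  0.           0.           1.        ]] [0.84038873 0.51842266 0.57034214] [ 0.23220603  0.87181185 -0.41573687 -0.11483603]
```

View pics/top0.png

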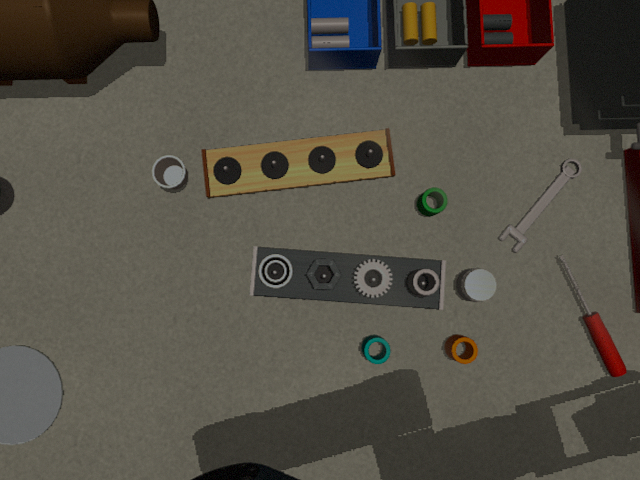

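View pics/scene0.png

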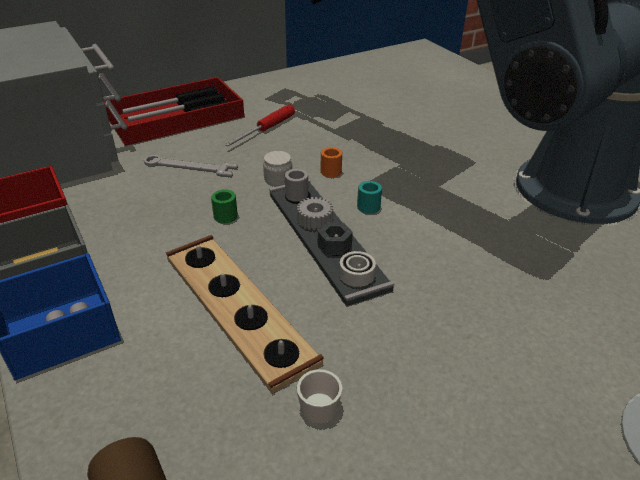

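The top view shows the far plywood rack with four empty pegs at about (227,170), (275,165), (322,159) and (369,154). The near strip rack holds the bearing (275,271), nut (323,274), gear (373,279) and steel sleeve (425,282).

Things that could be mistaken for the sleeve are the green (433,201), turquoise (376,350) and orange (463,350) tubes, the white cylinder (478,285) and the white cup (170,173). The grey tube on the rack at (425,282) is the one I want.

```bash
cat > h.py <<'E'
import numpy as np,cv2
from scipy.spatial.transform import Rotation as R
def world(c):
    K=c["camera_matrix"];d=c["depth"];v,u=np.mgrid[0:480,0:640]
    P=np.stack([(u-K[0,2])/K[0,0]*d,(v-K[1,2])/K[1,1]*d,d],-1)
    return P@R.from_quat(c["orientation"]).as_matrix().T+c["origin"]
def ray(c,uv,z):
    K=c["camera_matrix"];uv=np.atleast_2d(uv).astype(float)
    r=np.c_[(uv[:,0]-K[0,2])/K[0,0],(uv[:,1]-K[1,2])/K[1,1],np.ones(len(uv))]@R.from_quat(c["orientation"]).as_matrix().T
    return c["origin"]+r*((z-c["origin"][2])/r[:,2])[:,None]
E
python3 - <<'E'
from h import *
for n in("top","scene"):
    c=np.load(n+"0.npz");c={k:c[k] for k in c};P=world(c);img=c["color"]
    if n=="top":
        crop=cv2.resize(img[230:330,240:500],None,fx=3,fy=3);cv2.imwrite("pics/crop.png",crop)
    hsv=cv2.cvtColor(img,cv2.COLOR_BGR2HSV)
    print(n,"table z",np.median(P[...,2][(P[...,0]>.3)&(P[...,0]<.6)&(np.abs(P[...,2])<.01)]))
    # plywood discs
    x,y,z=P[...,0],P[...,1],P[...,2]
    m=((hsv[...,2]<45)&(x>.5)&(x<.72)&(y>-.2)&(y<.25)&(z>.008)&(z<.025)).astype(np.uint8)*255
    cs,_=cv2.findContours(m,cv2.RETR_EXTERNAL,cv2.CHAIN_APPROX_NONE)
    for k in cs:
        if cv2.contourArea(k)>150 and len(k)>4:
            e=cv2.fitEllipse(cv2.convexHull(k));print(" disc",np.round(e[0],1),np.round(e[1],1),ray(c,e[0],.015).round(4))
    # parts by height
    m=((z>.025)&(z<.09)&(x>.25)&(x<.62)&(y>-.32)&(y<.2)).astype(np.uint8)*255
    cs,_=cv2.findContours(m,cv2.RETR_EXTERNAL,cv2.CHAIN_APPROX_NONE)
    for k in cs:
        if cv2.contourArea(k)>200:
            mm=np.zeros_like(m);cv2.drawContours(mm,[k],-1,255,-1);q=P[(mm>0)&(m>0)]
            top=np.percentile(q[:,2],95);e=cv2.minEnclosingCircle(k);t=q[q[:,2]>top-.006]
            r=cv2.minEnclosingCircle(t[:,:2].astype(np.float32))
            print(" part",np.round(e[0],1),"ztop",top.round(4),"circ xy",np.round(r[0],4),"R",round(r[1],4),"mean",t.mean(0).round(4))
c=np.load("top0.npz");c={k:c[k] for k in c}
# strip board corners & plywood corners from view
m=((P:=world(c))[...,2]>.007)&(P[...,2]<.1)
for (x0,x1) in((.3,.47),(.5,.66)):
    pass
    q=P[m&(P[...,0]>x0)&(P[...,0]<x1)&(P[...,1]>-.3)&(P[...,1]<.22)]
    mm=(m&(P[...,0]>x0)&(P[...,0]<x1)&(P[...,1]>-.3)&(P[...,1]<.22)).astype(np.uint8)
    n,l,s,ce=cv2.connectedComponentsWithStats(mm)
    for i in range(1,n):
        if s[i,4]>3000:
            ys,xs=np.nonzero(l==i);W=P[l==i][:,:2];W=W[P[l==i][:,2]<.02]
            r=cv2.minAreaRect(W.astype(np.float32));print("board",np.round(r[0],4),np.round(r[1],4),r[2])
E
```

```text
top table z -0.0003039470932758026
 disc [227.1 170.5] [26.4 26.8] [[0.6375 0.0872 0.015 ]]
 disc [274.5 165. ] [26.4 26.5] [[0.6445 0.0126 0.015 ]]
 disc [321.6 159.5] [26.3 26.6] [[ 0.6514 -0.0618  0.015 ]]
 disc [368.6 154.2] [26.2 26.4] [[ 0.6583 -0.1362  0.015 ]]
 part [462.2 349.6] ztop 0.0433 circ xy [ 0.3538 -0.2637] R 0.0203 mean [ 0.3538 -0.2634  0.0412]
 part [376.  349.5] ztop 0.0437 circ xy [ 0.3565 -0.1344] R 0.0198 mean [ 0.3568 -0.1345  0.0414]
 part [477.4 284.4] ztop 0.0466 circ xy [ 0.4498 -0.2917] R 0.0242 mean [ 0.4497 -0.2912  0.0446]
 part [423.1 281.5] ztop 0.0583 circ xy [ 0.4566 -0.2076] R 0.0199 mean [ 0.4566 -0.2074  0.0562]
 part [372.1 277.9] ztop 0.0408 circ xy [ 0.4635 -0.1327] R 0.0291 mean [ 0.4636 -0.1323  0.0385]
 part [323.2 273.7] ztop 0.0445 circ xy [ 0.4715 -0.0586] R 0.0257 mean [ 0.4712 -0.0589  0.0425]
 part [274.9 270.5] ztop 0.0405 circ xy [0.4781 0.0137] R 0.0258 mean [0.4782 0.0136 0.0379]
 part [432.8 200. ] ztop 0.0434 circ xy [ 0.5794 -0.2297] R 0.0202 mean [ 0.5793 -0.2294  0.0413]
scene table z 0.0007414296724020941
 disc [281.1 353
[... 304 characters left out ...]
.0395]
 part [357. 266.] ztop 0.0406 circ xy [0.4784 0.0127] R 0.0274 mean [0.479  0.0147 0.0386]
 part [324.5 222.6] ztop 0.0443 circ xy [ 0.4677 -0.0976] R 0.065 mean [ 0.4681 -0.0929  0.0414]
 part [223.3 200.4] ztop 0.0434 circ xy [ 0.5781 -0.2303] R 0.0218 mean [ 0.5795 -0.2291  0.0413]
 part [369.4 191.3] ztop 0.0435 circ xy [ 0.356  -0.1333] R 0.0221 mean [ 0.3575 -0.1336  0.0416]
 part [285.5 174.5] ztop 0.0578 circ xy [ 0.4564 -0.2085] R 0.021 mean [ 0.4569 -0.2065  0.0563]
 part [331.  156.5] ztop 0.0437 circ xy [ 0.3528 -0.2644] R 0.0224 mean [ 0.3542 -0.263   0.0417]
board [ 0.4558 -0.0957] [0.2993 0.057 ] 84.4485092163086
board [ 0.6408 -0.0246] [0.0623 0.2995] 4.789768695831299
```

View pics/crop.png

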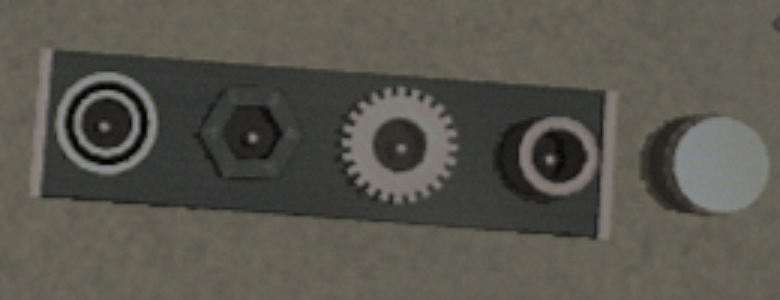

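The close crop settles it: the grey tube on the strip rack at crop pixel (558,155) is the right sleeve, and the white cylinder stands beside the rack. Mapping to the build rack: bearing to its −y end, nut to −37.5, gear to +37.5, sleeve to its +y end.

```bash
cat >> h.py <<'E'
PEG={"sleeve":(.638,.0877),"gear":(.645,.0134),"nut":(.6518,-.0611),"bearing":(.6587,-.1355)}
PART={"sleeve":(.4566,-.2076),"gear":(.4635,-.1327),"nut":(.4714,-.0587),"bearing":(.4782,.0136)}
YS,YB=84.45,95.3
def delta(x,y,z,yaw):
    from rig import robot
    o=robot.get_obs();M=R.from_quat(o["tool_rot"]).as_matrix();p=o["position"]
    th=np.degrees(np.arctan2(M[1,0],M[0,0]))
    d=np.array([x,y,z])-p
    t=np.radians(yaw);X=np.array([np.cos(t),np.sin(t),0]);Y=np.array([np.sin(t),-np.cos(t),0])
    print("t %.2f pos %s yaw %.2f | twist %.2f slide(after twist) %s | tilt %.4f grip %.1f F %s"%(o["time"],p.round(4),th,-(yaw-th),(1000*np.array([d@X,d@Y,-d[2]])).round(1),np.arccos(min(1,-M[2,2])),1000*o["grip_width"],o["ft_force"].round(1)))
E
python3 -c "
from h import *
delta(*PART['sleeve'],.13,YS)"
```

```text
t 0.10 pos [ 0.2581 -0.5686  0.2387] yaw 24.40 | twist -60.05 slide(after twist) [378.5 162.7 108.7] | tilt 0.0019 grip 87.2 F [-0.8  0.5 -0.1]
```

step_arm:
  slide:
    - [0,0,12]
    - [0,0,12]
    - [0,0,12]
    - [0,0,12]
    - [0,0,12]
    - [0,0,12]
    - [0,0,12]
    - [0,0,12]
    - [0,0,12]
    - [30,13,0]
    - [38,16,0]
    - [38,16,0]
    - [38,16,0]
    - [38,16,0]
    - [38,16,0]
    - [38,16,0]
    - [38,16,0]
    - [36,16,0]
    - [30,13,0]
    - [16,7,0]
  twist: [-6.67,-6.67,-6.67,-6.67,-6.67,-6.67,-6.67,-6.67,-6.67,0,0,0,0,0,0,0,0,0,0,0]
  jaw: 87

```text
time: 1.77
position: [0.4558, -0.2048, 0.1313]
tool_rot: [0.74, 0.673, 0.0, -0.001]
ft_force: [0.6, -0.1, -0.4]
grip_width: 0.087
```

```bash
python3 -c "
from h import *
delta(*PART['sleeve'],.05,YS)"
```

```text
t 1.77 pos [ 0.4558 -0.2048  0.1313] yaw 84.59 | twist 0.14 slide(after twist) [-2.7  1.1 81.3] | tilt 0.0020 grip 87.0 F [ 0.6 -0.1 -0.4]
```

step_arm:
  slide:
    - [-2.7,1,15]
    - [0,0,22]
    - [0,0,22]
    - [0,0,18]
    - [0,0,10]
    - [0,0,2]
    - [0,0,0]
  twist: [0,0,0,0,0,0,0]

```text
time: 2.35
position: [0.4555, -0.2112, 0.042]
tool_rot: [0.741, 0.672, -0.0, -0.001]
ft_force: [-0.3, -0.3, -0.4]
grip_width: 0.0874
```

step_arm:
  slide:
    - [0,0,0]
    - [0,0,0]
    - [0,0,0]
    - [0,0,0]
    - [0,0,0]
    - [0,0,0]
    - [0,0,0]
    - [0,0,0]
    - [0,0,0]
    - [0,0,0]
  twist: [0,0,0,0,0,0,0,0,0,0]
  jaw: 30
  force: 30

```text
time: 3.18
position: [0.456, -0.2114, 0.0426]
tool_rot: [0.741, 0.672, 0.0, 0.0]
ft_force: [-0.7, -0.6, 0.9]
grip_width: 0.0393
```

```bash
python3 -c "
from h import *
delta(*PEG['sleeve'],.115,YB)"
```

```text
t 3.18 pos [ 0.456  -0.2114  0.0426] yaw 84.43 | twist -10.87 slide(after twist) [281.  208.9 -72.4] | tilt 0.0003 grip 39.3 F [-0.7 -0.6  0.9]
```

step_arm:
  slide:
    - [0,0,-10]
    - [0,0,-20]
    - [0,0,-20]
    - [0,0,-15]
    - [0,0,-8]
    - [0,0,0]
  twist: [0,0,0,0,-5.4,-5.4]

```text
time: 3.68
position: [0.4565, -0.2118, 0.1177]
tool_rot: [0.672, 0.74, 0.0, 0.002]
ft_force: [0.4, -0.2, -3.3]
grip_width: 0.0394
```

step_arm:
  slide:
    - [15,11,0]
    - [25,19,0]
    - [32,24,0]
    - [32,24,0]
    - [32,24,0]
    - [32,24,0]
    - [32,24,0]
    - [30,23,0]
    - [25,19,0]
    - [15,12,0]
    - [7,5,0]
    - [0,0,0]
    - [0,0,0]
    - [0,0,0]
  twist: [0,0,0,0,0,0,0,0,0,0,0,0,0,0]

```text
time: 4.85
position: [0.6373, 0.0822, 0.1152]
tool_rot: [0.675, 0.738, -0.001, -0.001]
ft_force: [0.1, 0.4, -1.7]
grip_width: 0.0397
```

```bash
python3 - <<'E'
from h import *
from rig import robot
delta(*PEG['sleeve'],.0435,YB)
c=robot.camera("scene");cv2.imwrite("pics/s1.png",c["color"])
c=robot.camera("wrist");cv2.imwrite("pics/w1.png",c["color"])
E
```

```text
t 4.85 pos [0.6373 0.0822 0.1152] yaw 95.16 | twist -0.14 slide(after twist) [ 5.5  1.2 71.7] | tilt 0.0026 grip 39.7 F [ 0.1  0.4 -1.7]
```

View pics/s1.png

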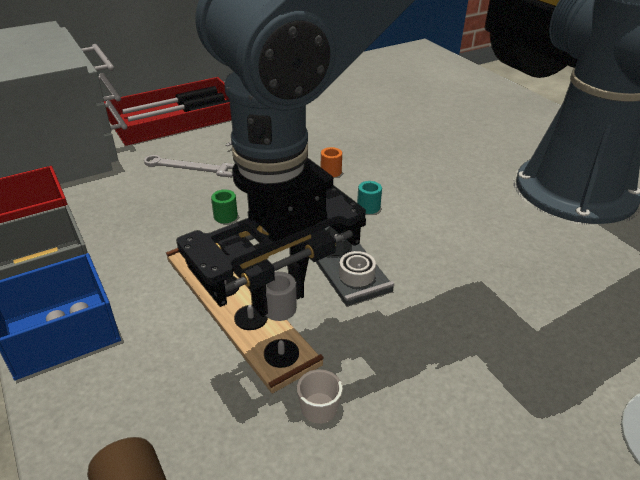

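View pics/w1.png

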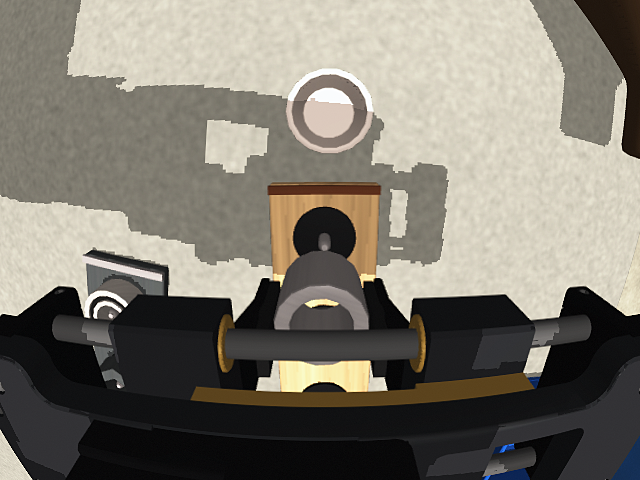

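The sleeve is held upright at (280,297) in the scene view, above the rack and in line with the end peg at (281,353) as planned. Lowering it now.

step_arm:
  slide:
    - [1.8,1.2,10]
    - [0,0,18]
    - [0,0,18]
    - [0,0,12]
    - [0,0,8]
    - [0,0,5]
    - [0,0,1]
    - [0,0,0]
    - [0,0,0]
  twist: [0,0,0,0,0,0,0,0,0]

```text
time: 5.7
position: [0.6404, 0.0854, 0.0441]
tool_rot: [0.674, 0.739, 0.0, 0.001]
ft_force: [-0.1, -0.1, -2.4]
grip_width: 0.0397
```

```bash
python3 - <<'E'
from h import *
delta(*PEG['sleeve'],.043,YB)
E
```

```text
t 5.70 pos [0.6404 0.0854 0.0441] yaw 95.22 | twist -0.08 slide(after twist) [ 2.5 -2.2  1.1] | tilt 0.0014 grip 39.7 F [-0.1 -0.1 -2.4]
```

step_arm:
  slide:
    - [0,-1.5,1]
    - [0,0,0]
    - [0,0,0]
  twist: [0,0,0]

```text
time: 5.95
position: [0.6383, 0.0854, 0.0429]
tool_rot: [0.674, 0.739, 0.0, 0.0]
ft_force: [0.0, 0.2, -2.7]
grip_width: 0.0398
```

step_arm:
  slide:
    - [0,0,0]
    - [0,0,0]
    - [0,0,0]
    - [0,0,0]
    - [0,0,-10]
    - [0,0,-20]
    - [0,0,-20]
    - [0,0,-20]
    - [0,0,-10]
    - [0,0,-5]
    - [0,0,0]
  twist: [0,0,0,0,0,0,0,0,0,0,0]
  jaw: 80

```text
time: 6.87
position: [0.6391, 0.0853, 0.1292]
tool_rot: [0.674, 0.739, 0.001, 0.001]
ft_force: [0.0, -0.3, -0.2]
grip_width: 0.0797
```

```bash
python3 - <<'E'
from h import *
from rig import robot
delta(*PART['gear'],.130,YS)
c=robot.camera("scene");cv2.imwrite("pics/s2.png",c["color"][200:,100:500])
E
```

```text
t 6.87 pos [0.6391 0.0853 0.1292] yaw 95.23 | twist 10.78 slide(after twist) [-233.9 -153.7   -0.8] | tilt 0.0029 grip 79.7 F [ 0.  -0.3 -0.2]
```

View pics/s2.png

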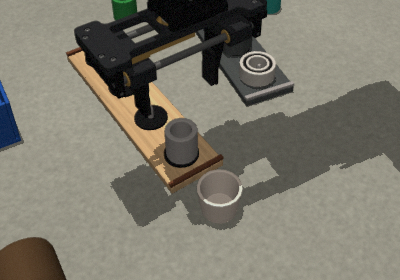

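The sleeve stands upright on the end peg at crop pixel (181,145). Next is the gear.

step_arm:
  slide:
    - [0,0,0]
    - [-12,-8,0]
    - [-24,-16,0]
    - [-32,-21,0]
    - [-32,-21,0]
    - [-32,-21,0]
    - [-32,-21,0]
    - [-32,-21,0]
    - [-21,-14,0]
    - [-12,-8,0]
    - [-5,-3,0]
    - [0,0,0]
    - [0,0,0]
  twist: [5.4,5.4,0,0,0,0,0,0,0,0,0,0,0]
  jaw: 87

```text
time: 8.0
position: [0.4635, -0.1332, 0.1271]
tool_rot: [0.741, 0.672, 0.0, -0.0]
ft_force: [-0.8, 0.0, 0.5]
grip_width: 0.087
```

```bash
python3 - <<'E'
from h import *
from rig import robot
delta(*PART['gear'],.034,YS)
E
```

```text
t 8.00 pos [ 0.4635 -0.1332  0.1271] yaw 84.39 | twist -0.06 slide(after twist) [ 0.5 -0.1 93.1] | tilt 0.0008 grip 87.0 F [-0.8  0.   0.5]
```

step_arm:
  slide:
    - [0.5,0,10]
    - [0,0,20]
    - [0,0,22]
    - [0,0,20]
    - [0,0,12]
    - [0,0,6]
    - [0,0,3]
    - [0,0,0]
    - [0,0,0]
  twist: [0,0,0,0,0,0,0,0,0]

```text
time: 8.75
position: [0.4641, -0.1327, 0.0349]
tool_rot: [0.74, 0.672, 0.0, 0.0]
ft_force: [0.4, 0.2, 0.6]
grip_width: 0.087
```

step_arm:
  slide:
    - [0,0,0]
    - [0,0,0]
    - [0,0,0]
    - [0,0,0]
    - [0,0,0]
    - [0,0,0]
    - [0,0,0]
    - [0,0,0]
  twist: [0,0,0,0,0,0,0,0]
  jaw: 45
  force: 30

```text
time: 9.42
position: [0.4636, -0.1331, 0.0348]
tool_rot: [0.741, 0.672, 0.0, 0.0]
ft_force: [0.0, -0.7, 3.0]
grip_width: 0.0572
```

```bash
python3 - <<'E'
from h import *
from rig import robot
delta(*PEG['gear'],.115,YB)
E
```

```text
t 9.42 pos [ 0.4636 -0.1331  0.0348] yaw 84.42 | twist -10.88 slide(after twist) [129.1 194.1 -80.2] | tilt 0.0006 grip 57.2 F [ 0.  -0.7  3. ]
```

step_arm:
  slide:
    - [0,0,-10]
    - [0,0,-20]
    - [0,0,-22]
    - [0,0,-18]
    - [0,0,-10]
    - [0,0,0]
    - [10,15,0]
    - [18,27,0]
    - [22,33,0]
    - [22,33,0]
    - [22,33,0]
    - [18,27,0]
    - [11,16,0]
    - [6,10,0]
    - [0,0,0]
    - [0,0,0]
    - [0,0,0]
  twist: [0,0,0,0,-5.4,-5.4,0,0,0,0,0,0,0,0,0,0,0]

```text
time: 10.83
position: [0.6429, 0.0128, 0.1139]
tool_rot: [0.674, 0.739, -0.001, -0.001]
ft_force: [-0.1, 0.7, -4.1]
grip_width: 0.0571
```

```bash
python3 - <<'E'
from h import *
from rig import robot
delta(*PEG['gear'],.0355,YB)
c=robot.camera("scene");cv2.imwrite("pics/s3.png",c["color"][150:,100:500])
E
```

```text
t 10.83 pos [0.6429 0.0128 0.1139] yaw 95.21 | twist -0.09 slide(after twist) [ 0.4  2.2 78.4] | tilt 0.0037 grip 57.1 F [-0.1  0.7 -4.1]
```

View pics/s3.png

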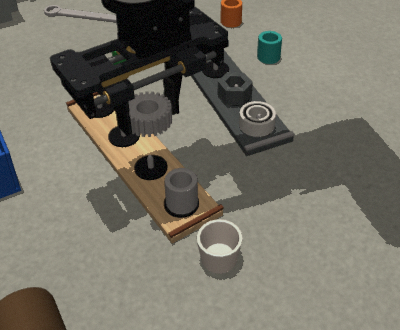

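The gear is held level at crop (151,113), above its peg at (150,165).

step_arm:
  slide:
    - [0.4,1.5,10]
    - [0,0,18]
    - [0,0,20]
    - [0,0,14]
    - [0,0,8]
    - [0,0,6]
    - [0,0,3]
    - [0,0,0]
    - [0,0,0]
  twist: [0,0,0,0,0,0,0,0,0]

```text
time: 11.63
position: [0.6471, 0.0136, 0.0362]
tool_rot: [0.674, 0.739, 0.001, 0.001]
ft_force: [0.4, 0.0, -3.7]
grip_width: 0.0569
```

```bash
python3 - <<'E'
from h import *
from rig import robot
delta(*PEG['gear'],.035,YB)
E
```

```text
t 11.63 pos [0.6471 0.0136 0.0362] yaw 95.22 | twist -0.08 slide(after twist) [ 0.  -2.1  1.2] | tilt 0.0018 grip 56.9 F [ 0.4  0.  -3.7]
```

step_arm:
  slide:
    - [0,-1,1]
    - [0,0,0]
    - [0,0,0]
  twist: [0,0,0]

```text
time: 11.88
position: [0.6455, 0.0137, 0.035]
tool_rot: [0.674, 0.739, 0.0, 0.0]
ft_force: [-0.2, -0.4, -3.5]
grip_width: 0.0575
```

step_arm:
  slide:
    - [0,0,0]
    - [0,0,0]
    - [0,0,0]
    - [0,0,0]
    - [0,0,-10]
    - [0,0,-20]
    - [0,0,-22]
    - [0,0,-22]
    - [0,0,-14]
    - [0,0,-7]
    - [0,0,0]
  twist: [0,0,0,0,0,0,0,0,0,0,0]
  jaw: 85

```text
time: 12.8
position: [0.6468, 0.0134, 0.1323]
tool_rot: [0.674, 0.739, 0.001, 0.002]
ft_force: [0.2, -0.8, 1.2]
grip_width: 0.0851
```

```bash
python3 - <<'E'
from h import *
from rig import robot
delta(*PART['nut'],.130,YS)
c=robot.camera("scene");cv2.imwrite("pics/s4.png",c["color"][150:,100:500])
E
```

```text
t 12.80 pos [0.6468 0.0134 0.1323] yaw 95.23 | twist 10.78 slide(after twist) [ -88.8 -167.6    2.3] | tilt 0.0049 grip 85.1 F [ 0.2 -0.8  1.2]
```

View pics/s4.png

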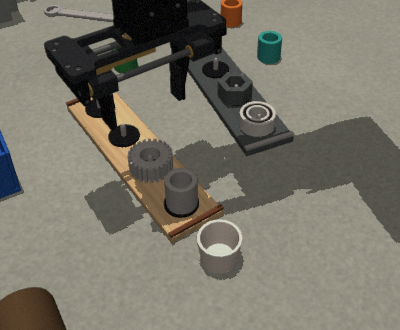

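The gear lies flat with its pin showing, at crop (150,160). Next is the nut.

step_arm:
  slide:
    - [0,0,0]
    - [-6,-12,0]
    - [-13,-24,0]
    - [-16,-31,0]
    - [-16,-31,0]
    - [-16,-31,0]
    - [-12,-21,0]
    - [-6,-12,0]
    - [-3,-5,0]
    - [0,0,0]
    - [0,0,0]
    - [0,0,0]
  twist: [5.4,5.4,0,0,0,0,0,0,0,0,0,0]
  jaw: 87

```text
time: 13.85
position: [0.4725, -0.0589, 0.1294]
tool_rot: [0.741, 0.672, 0.0, 0.001]
ft_force: [0.1, -0.3, -0.8]
grip_width: 0.0871
```

```bash
python3 - <<'E'
from h import *
from rig import robot
delta(*PART['nut'],.036,YS)
c=robot.camera("wrist");cv2.imwrite("pics/w4.png",c["color"])
E
```

```text
t 13.85 pos [ 0.4725 -0.0589  0.1294] yaw 84.44 | twist -0.01 slide(after twist) [ 0.1 -1.1 93.4] | tilt 0.0013 grip 87.1 F [ 0.1 -0.3 -0.8]
```

View pics/w4.png

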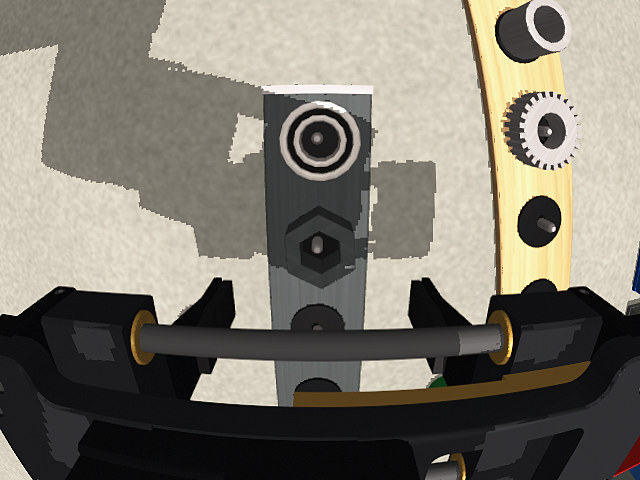

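The wrist view shows the nut at (320,245), with flats facing the jaws left and right and clearance on both sides.

step_arm:
  slide:
    - [0,-1,10]
    - [0,0,20]
    - [0,0,22]
    - [0,0,20]
    - [0,0,12]
    - [0,0,6]
    - [0,0,3]
    - [0,0,0]
    - [0,0,0]
  twist: [0,0,0,0,0,0,0,0,0]

```text
time: 14.65
position: [0.4707, -0.0588, 0.0369]
tool_rot: [0.741, 0.672, 0.0, 0.0]
ft_force: [-0.8, -0.6, 0.3]
grip_width: 0.0871
```

step_arm:
  slide:
    - [0,0,0]
    - [0,0,0]
    - [0,0,0]
    - [0,0,0]
    - [0,0,0]
    - [0,0,0]
    - [0,0,0]
    - [0,0,0]
    - [0,0,0]
    - [0,0,0]
  twist: [0,0,0,0,0,0,0,0,0,0]
  jaw: 35
  force: 30

```text
time: 15.48
position: [0.4705, -0.059, 0.0366]
tool_rot: [0.741, 0.672, 0.0, 0.0]
ft_force: [0.3, -0.4, 1.5]
grip_width: 0.0458
```

```bash
python3 - <<'E'
from h import *
from rig import robot
delta(*PEG['nut'],.115,YB)
E
```

```text
t 15.48 pos [ 0.4705 -0.059   0.0366] yaw 84.42 | twist -10.88 slide(after twist) [-18.8 180.3 -78.4] | tilt 0.0010 grip 45.8 F [ 0.3 -0.4  1.5]
```

step_arm:
  slide:
    - [0,0,-10]
    - [0,0,-20]
    - [0,0,-22]
    - [0,0,-17]
    - [0,0,-10]
    - [0,0,0]
    - [-2,14,0]
    - [-3,25,0]
    - [-3,33,0]
    - [-3,34,0]
    - [-3,33,0]
    - [-2,24,0]
    - [-2,12,0]
    - [-1,4,0]
    - [0,0,0]
    - [0,0,0]
    - [0,0,0]
  twist: [0,0,0,0,-5.4,-5.4,0,0,0,0,0,0,0,0,0,0,0]

```text
time: 16.9
position: [0.6479, -0.0611, 0.1151]
tool_rot: [0.674, 0.739, -0.001, -0.002]
ft_force: [0.3, 0.3, -2.4]
grip_width: 0.0461
```

```bash
python3 - <<'E'
from h import *
from rig import robot
delta(*PEG['nut'],.0375,YB)
c=robot.camera("scene");cv2.imwrite("pics/s5.png",c["color"][150:,100:500])
E
```

```text
t 16.90 pos [ 0.6479 -0.0611  0.1151] yaw 95.22 | twist -0.08 slide(after twist) [-0.4  3.9 77.6] | tilt 0.0036 grip 46.1 F [ 0.3  0.3 -2.4]
```

View pics/s5.png

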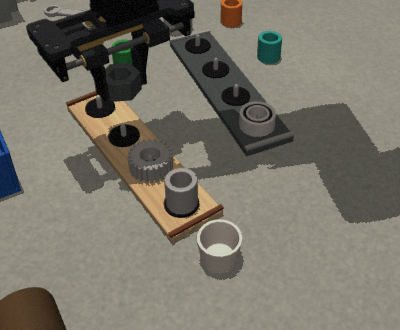

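The nut is held level at crop (122,80), above the peg at (123,135).

step_arm:
  slide:
    - [0,1.5,10]
    - [0,0,18]
    - [0,0,20]
    - [0,0,14]
    - [0,0,8]
    - [0,0,5]
    - [0,0,2.5]
    - [0,0,0]
    - [0,0,0]
  twist: [0,0,0,0,0,0,0,0,0]

```text
time: 17.7
position: [0.6522, -0.0614, 0.0387]
tool_rot: [0.674, 0.739, 0.0, 0.001]
ft_force: [-0.7, -0.3, -2.7]
grip_width: 0.0459
```

```bash
python3 - <<'E'
from h import *
from rig import robot
delta(*PEG['nut'],.0367,YB)
E
```

```text
t 17.70 pos [ 0.6522 -0.0614  0.0387] yaw 95.23 | twist -0.07 slide(after twist) [ 0.4 -0.3  2. ] | tilt 0.0013 grip 45.9 F [-0.7 -0.3 -2.7]
```

step_arm:
  slide:
    - [0,0,1.5]
    - [0,0,0]
    - [0,0,0]
  twist: [0,0,0]

```text
time: 17.95
position: [0.6519, -0.0614, 0.0371]
tool_rot: [0.674, 0.739, 0.0, 0.0]
ft_force: [0.8, 0.3, -2.7]
grip_width: 0.0459
```

step_arm:
  slide:
    - [0,0,0]
    - [0,0,0]
    - [0,0,0]
    - [0,0,0]
    - [0,0,-10]
    - [0,0,-20]
    - [0,0,-22]
    - [0,0,-22]
    - [0,0,-14]
    - [0,0,-7]
    - [0,0,0]
  twist: [0,0,0,0,0,0,0,0,0,0,0]
  jaw: 80

```text
time: 18.87
position: [0.653, -0.0616, 0.1343]
tool_rot: [0.674, 0.739, 0.001, 0.002]
ft_force: [0.1, -0.3, 0.5]
grip_width: 0.08
```

```bash
python3 - <<'E'
from h import *
from rig import robot
delta(*PART['bearing'],.130,YS)
c=robot.camera("scene");cv2.imwrite("pics/s6.png",c["color"][150:,100:500])
E
```

```text
t 18.87 pos [ 0.653  -0.0616  0.1343] yaw 95.23 | twist 10.78 slide(after twist) [  57.9 -181.2    4.3] | tilt 0.0048 grip 80.0 F [ 0.1 -0.3  0.5]
```

View pics/s6.png

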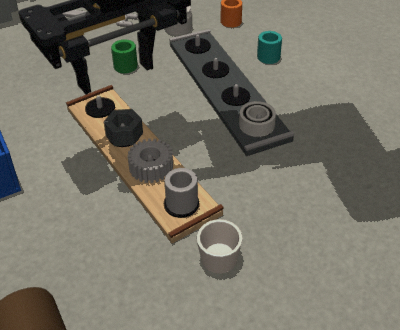

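The nut is seated at crop (124,127). The bearing is last.

step_arm:
  slide:
    - [0,0,0]
    - [4,-12,1]
    - [8,-25,1]
    - [11,-33,1]
    - [11,-34,1]
    - [11,-33,0]
    - [7,-24,0]
    - [4,-13,0]
    - [2,-6,0]
    - [0,0,0]
    - [0,0,0]
    - [0,0,0]
  twist: [5.4,5.4,0,0,0,0,0,0,0,0,0,0]
  jaw: 87

```text
time: 19.92
position: [0.4794, 0.0122, 0.1275]
tool_rot: [0.741, 0.672, 0.001, 0.001]
ft_force: [-0.2, -0.2, 1.0]
grip_width: 0.087
```

```bash
python3 - <<'E'
from h import *
from rig import robot
delta(*PART['bearing'],.034,YS)
E
```

```text
t 19.92 pos [0.4794 0.0122 0.1275] yaw 84.40 | twist -0.05 slide(after twist) [ 1.3 -1.4 93.5] | tilt 0.0020 grip 87.0 F [-0.2 -0.2  1. ]
```

step_arm:
  slide:
    - [1.3,-1,10]
    - [0,0,20]
    - [0,0,22]
    - [0,0,20]
    - [0,0,12]
    - [0,0,6]
    - [0,0,3]
    - [0,0,0]
    - [0,0,0]
  twist: [0,0,0,0,0,0,0,0,0]

```text
time: 20.67
position: [0.4775, 0.0139, 0.0349]
tool_rot: [0.741, 0.672, 0.0, 0.0]
ft_force: [-0.5, -1.0, -0.3]
grip_width: 0.0872
```

step_arm:
  slide:
    - [0,0,0]
    - [0,0,0]
    - [0,0,0]
    - [0,0,0]
    - [0,0,0]
    - [0,0,0]
    - [0,0,0]
    - [0,0,0]
    - [0,0,0]
  twist: [0,0,0,0,0,0,0,0,0]
  jaw: 40
  force: 30

```text
time: 21.42
position: [0.4773, 0.0141, 0.0348]
tool_rot: [0.741, 0.672, 0.0, 0.0]
ft_force: [0.7, -0.7, 2.4]
grip_width: 0.0516
```

```bash
python3 - <<'E'
from h import *
from rig import robot
delta(*PEG['bearing'],.115,YB)
E
```

```text
t 21.42 pos [0.4773 0.0141 0.0348] yaw 84.42 | twist -10.88 slide(after twist) [-165.7  166.8  -80.2] | tilt 0.0012 grip 51.6 F [ 0.7 -0.7  2.4]
```

step_arm:
  slide:
    - [0,0,-10]
    - [0,0,-20]
    - [0,0,-22]
    - [0,0,-18]
    - [0,0,-10]
    - [0,0,0]
    - [-12,12,0]
    - [-22,22,0]
    - [-28,28,0]
    - [-28,28,0]
    - [-28,28,0]
    - [-24,24,0]
    - [-15,15,0]
    - [-8,10,0]
    - [0,0,0]
    - [0,0,0]
    - [0,0,0]
  twist: [0,0,0,0,-5.4,-5.4,0,0,0,0,0,0,0,0,0,0,0]

```text
time: 22.83
position: [0.6559, -0.1336, 0.1139]
tool_rot: [0.674, 0.739, -0.001, -0.002]
ft_force: [-0.4, 0.6, -2.9]
grip_width: 0.0516
```

```bash
python3 - <<'E'
from h import *
from rig import robot
delta(*PEG['bearing'],.0355,YB)
c=robot.camera("scene");cv2.imwrite("pics/s7.png",c["color"][150:,100:500])
E
```

```text
t 22.83 pos [ 0.6559 -0.1336  0.1139] yaw 95.25 | twist -0.05 slide(after twist) [-2.2  2.6 78.4] | tilt 0.0044 grip 51.6 F [-0.4  0.6 -2.9]
```

View pics/s7.png

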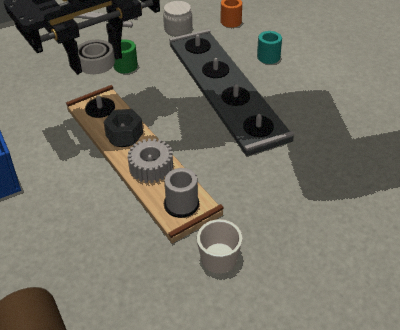

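The bearing is held level at crop (96,55), above the last peg at (99,105).

step_arm:
  slide:
    - [-1.5,1,10]
    - [0,0,18]
    - [0,0,20]
    - [0,0,14]
    - [0,0,8]
    - [0,0,5]
    - [0,0,3]
    - [0,0,0]
    - [0,0,0]
  twist: [0,0,0,0,0,0,0,0,0]

```text
time: 23.63
position: [0.6598, -0.1365, 0.0372]
tool_rot: [0.674, 0.739, 0.0, 0.001]
ft_force: [-0.2, -0.8, -2.1]
grip_width: 0.0519
```

```bash
python3 - <<'E'
from h import *
from rig import robot
delta(*PEG['bearing'],.0348,YB)
E
```

```text
t 23.63 pos [ 0.6598 -0.1365  0.0372] yaw 95.23 | twist -0.07 slide(after twist) [ 1.1 -1.   2.4] | tilt 0.0013 grip 51.9 F [-0.2 -0.8 -2.1]
```

Lower, release, lift and back off so the cameras can see everything.

step_arm:
  slide:
    - [1,-1,1.8]
    - [0,0,0]
    - [0,0,0]
  twist: [0,0,0]

```text
time: 23.88
position: [0.6583, -0.1354, 0.0353]
tool_rot: [0.674, 0.739, 0.0, 0.0]
ft_force: [0.0, -0.7, -2.4]
grip_width: 0.0519
```

step_arm:
  slide:
    - [0,0,0]
    - [0,0,0]
    - [0,0,0]
    - [0,0,0]
    - [0,0,-10]
    - [0,0,-20]
    - [0,0,-22]
    - [0,0,-22]
    - [0,0,-20]
    - [0,0,-15]
    - [-10,-10,-10]
    - [-20,-20,0]
    - [-25,-25,0]
    - [-28,-28,0]
    - [-28,-28,0]
    - [-28,-28,0]
    - [-28,-28,0]
    - [-20,-20,0]
    - [-10,-10,0]
    - [0,0,0]
  twist: [0,0,0,0,0,0,0,0,0,0,0,0,0,0,0,0,0,0,0,0]
  jaw: 82

```text
time: 25.55
position: [0.4774, -0.3523, 0.154]
tool_rot: [0.676, 0.737, -0.0, 0.0]
ft_force: [0.5, 0.0, 0.9]
grip_width: 0.0818
```

```bash
python3 - <<'E'
from h import *
from rig import robot
c=robot.camera("top");cv2.imwrite("pics/top8.png",c["color"])
d=robot.camera("scene");cv2.imwrite("pics/s8.png",d["color"])
a=np.radians(5.3)
for n,q in(("top",c),("scene",d)):
    P=world(q)
    for k,v in PEG.items():
        r=np.hypot(P[...,0]-v[0],P[...,1]-v[1]);t=P[(r<.036)&(P[...,2]>.025)&(P[...,2]<.08)]
        if len(t)<20: print(n,k,"hidden");continue
        top=np.percentile(t[:,2],95);t=t[t[:,2]>top-.006];(x,y),R0=cv2.minEnclosingCircle(t[:,:2].astype(np.float32))
        e=np.array([x,y])-v;print(n,k,"top %.4f R %.4f across %.1f along %.1f mm"%(top,R0,1e3*(e@[np.cos(a),np.sin(a)]),1e3*(e@[-np.sin(a),np.cos(a)])))
E
```

```text
top sleeve top 0.0581 R 0.0200 across -0.3 along 0.9 mm
top gear top 0.0406 R 0.0293 across 0.3 along 0.7 mm
top nut top 0.0444 R 0.0261 across -0.5 along 0.2 mm
top bearing top 0.0402 R 0.0263 across -0.9 along -0.1 mm
scene sleeve top 0.0582 R 0.0204 across -0.3 along 0.4 mm
scene gear top 0.0408 R 0.0306 across 0.5 along -0.2 mm
scene nut top 0.0446 R 0.0266 across -1.2 along -0.1 mm
scene bearing top 0.0405 R 0.0271 across -0.9 along 0.1 mm
```

View pics/top8.png

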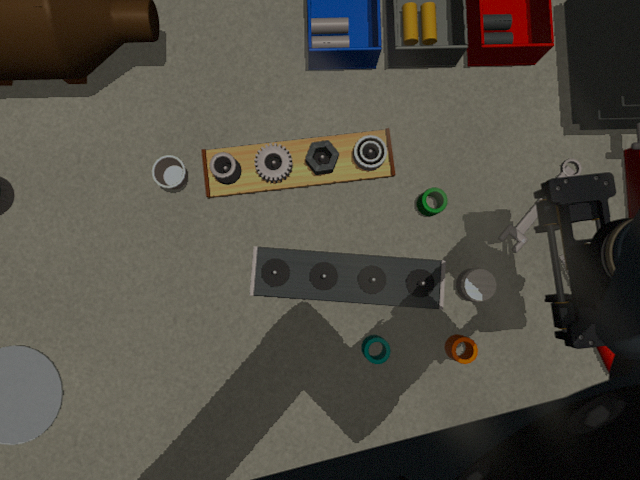

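View pics/s8.png

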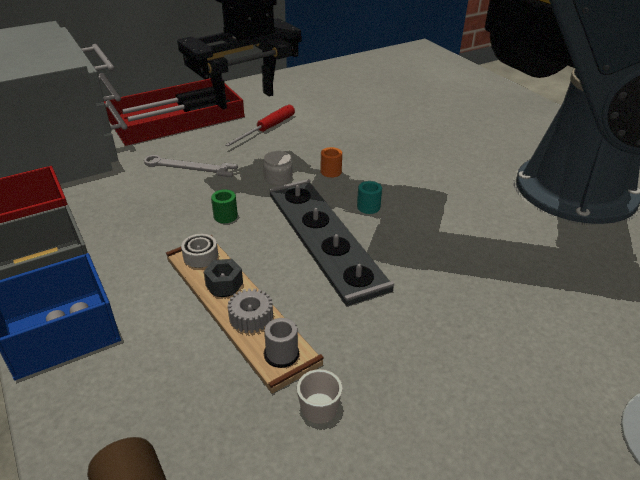

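The build rack now reads, left to right in the top view, sleeve (225,167), gear (273,162), nut (322,157) and bearing (370,152). All four are flat on their pegs, the strip rack is empty and the arm is clear, so I'm handing in.

```bash
python3 -c "
from rig import robot
print(robot.hand_in())"
```

```text
the job is handed in; nothing more can be done
None
```

All four parts are on the build rack in reverse order, and I handed the job in at about 26 s of the 80 s allowed. From the +y end the strip rack held bearing, nut, gear, sleeve. The build rack now reads sleeve, gear, nut, bearing.

- **Position:** in the last check, both the top and scene cameras put every part within about 1.2 mm of its peg's axis (11 mm allowed).
- **Height:** the measured tops were 58, 41, 44.5 and 40 mm for sleeve, gear, nut and bearing. Fully seated they should be 57, 39, 43 and 39 mm. The parts read about 1–2 mm high, as they did on the strip rack at the start, so I take it as camera offset; 4 mm is allowed.
- **Other checks:** the parts look upright and released in the pictures, and the arm stands clear of everything. Wrist force stayed at a few newtons in every reading I took.
- **One deviation:** I gripped the sleeve about 4 mm off-centre along the pads and allowed for that when placing it.

No check failed; hand-in gives no verdict.

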